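# Close up the pizza counter's condiment station

## Robot

A 6-joint arm with a two-finger parallel gripper is mounted at the origin on the work surface. World frame = base frame: x ahead of the robot, y to its left, z up, the work surface at z = 0. Lengths are in m, angles in rad, forces in N, time in s.
With the tool pointing down it reaches from about 0.275 to 0.875 m from the base axis. Payload 12.5 kg.
Tool frame: the origin (TCP) lies between the finger pads; the fingertips stand 25 mm ahead of it and the grasp point (between the pads) lies 6 mm ahead of it; z points along the fingers, y is the line along which they close (so a half turn about z gives the same grasp; the last joint's range is limited). The gripper opens to 85 mm and grips with 20 to 120 N. Pads are 22 mm wide; open, the fingers measure 114 mm over their backs; the gripper's body (76 mm by 85 mm) begins 54 mm behind the grasp point. The pads swing forward as they close: fully open they stand 13 mm farther back than shut.
Start: joints at [1.138, 0.351, 1.652, -0, 1.139, -0.085], TCP at [0.187, 0.517, 0.256] pointing down, gripper open.
Joint ranges: [-2.75, 2.75], [-0.79, 2.1], [0.01, 2.65], [-1.57, 4.71], [0.07, 3.14], [-2.87, 2.87]. Speed limits (rad/s): [2.22, 2.22, 2.79, 3.14, 3.14, 3.14].

## Interface

Orientations are given as a rotation vector (axis times angle).
In Python, from cell import monitor, eyes, ctrl gives the robot as it stands.
- The arm moves only by the tool drive_tool, never from a script. Its argument "commands" is a list that holds one entry, the list of rows, each a list of 5 numbers: the shift along the tool's x, y, z in cm, then the turn about the tool's z in rad, then the closure, from -1 (fully open) to 1 (shut). A call has 1 to 12 rows; each row shifts and turns the commanded pose from where the row before left it, along the tool's axes as they then stand; what a row does not reach is not made up. A row lasts 1/10 s, in which the tool goes at most 50 mm and 8.59 degrees, less where a joint would pass 70% of its speed; a pose out of reach is approached as far as the arm can. A call with a gripper value outside its range is refused whole. The fingers move at their own pace and stop on an object; "force" is the grip in N (left out, the last holds). Time passes only in rows, so rows that do not move let the fingers close. It gives the time, the measured TCP pose, the force, the opening and the grip force at its end, in the units of the state.
- monitor.sense(): the state, without advancing time (a new reading comes with each control period).
- eyes.camera(name): name is "side" or "top" or "wrist"; returns a dict with "color" (420x560x3 uint8, blue, green, red), "fov_y" (degrees; the focal length in pixels is half the picture's height over the tangent of half this angle, whatever the lens; pixels are square), "cx", "cy" (the principal point, pixels), "cam_to_world" (4x4, takes a point from camera to world coordinates). Camera axes: x right, y up, looking along -z (the intrinsics and any distortion apply to the point x, -y, -z); pixel columns grow to the right and rows downward; lengths in m; the calibration is good to about 2 mm. A picture is of the moment at which its call begins. There is no depth.
- ctrl.job_done(): hands the job in; it is judged then, once.
Trained networks look in a picture, given as the dict that the camera call returned (one of the last four; its "shot" number tells which), for a name from the list of things; names that differ only in an ending like _2 or _b are one class to them, and where a whole thing is asked for, a point or a joint stands for the part that bears it (a point fixed in the world has none). Each returns a list of dicts, best first, with "conf" (0 to 1); they miss things now and then, are a little off and sometimes report something else, mostly with a low value. They report only what shows in the picture. A call takes as long as a camera call. They do not tell look-alikes from the thing itself.
- eyes.trace(target, picture): "pixels" (420x560 bool, what is visible of it) and "extent" ([left, top, width, height] in pixels, round what is visible of it).
- eyes.spot_point(target, picture): "pixel" ([column, row] in pixels: a listed point, or the origin of a listed thing).
The state is a dict: "time_s": time; "joint_positions": joint angles; "joint_velocities": joint speeds; "joint_efforts": joint torques, N m; "tool_pos": TCP position; "tcp_rot": TCP orientation; "contact_force": force on the tool from outside, world axes, zero at the start; "torque": the same for the moment, N m; "grip_width": finger opening in m; "grasp_force": force on a finger pad.
Only numpy, scipy, OpenCV 4.12 (cv2) and the standard library are available. Lean on these libraries where they do the work, as an engineer would, in place of code of your own. Each camera call takes 0.05 s, during which the arm holds its last target. There are 200 camera calls.

## Task

Close up the condiment station: slide back the cover of its dip box, stand every dip pot from the counter upright in the box, and slide the cover fully shut. The red lid of the cheese canister has only been set loosely on top of its thread: without lifting it off, turn it backward (anticlockwise from above) until it drops at the start of the thread, then screw it forward until it is fully home. Leave the soda can, pepper mill and napkins where they stand.

Things in the scene. Friction and masses are not known exactly. Their poses are not given: they have to be found in the camera images.
- station: Condiment station, one fixed piece: steel base plate 150 x 360 x 6 with a white dip box and a metal cheese canister (76 diameter, red band). Origin: on the counter under the middle of the dip box; z up, x away from the robot, +y towards the canister. All heights given are above the counter. A 'clock angle' is measured clockwise from above about the canister's axis, from the station's +x.
- box_floor (a point): Centre of the dip box's inner floor, 10 high, above the station's origin. Box: outside 128 (x) x 230 (y), walls 4 thick with tops 43 high; inside 120 x 222, 33 deep. Takes four pots in one row along y, 48 apart, from station y +86 on.
- canister_mouth (a point): Centre of the canister's mouth on its axis, level with the rim, 80 high, at station x 0, y +180. Neck 47 diameter outside, 40 bore; shoulder 54 high, 76 diameter. The thread outside the neck, 59 over all, has three equal starts: its form repeats every 120 degrees of clock angle.
- thread_start (a point): Middle of one thread start: clock angle 28 degrees, 27 from the canister's axis, on its floor 64.5 high. The open start spans clock angle 12 to 45 and is closed at its anticlockwise side by a stop tooth (0 to 12, 58 to 78 high). Two more lie 120 and 240 degrees on.
- thread_end (a point): Where a lid pin's middle ends when fully home: clock angle 114, groove floor 60.8 high. From 45 to 120 runs a ridge 4 thick whose upper side falls from 75 to 71 high; under it the groove, 6.5 high, its floor falling from 64.5 to 60.5; the next stop tooth at 120 ends both. Two more lie 120 and 240 degrees on.
- cover (a joint): Black sliding cover of the dip box, 128 x 232 x 5, its top 49 high. Value in metres: 0 fully shut, 0.208 fully open. It slides along the station's -y, away from the canister, stays where it is left and takes about 2 N. Fully open, it uncovers the box from station y -92 to the canister end. It may start up to 30 open.
- cover_grip (a point): On the cover's orange grip bar: 2 below the centre of its top, 69 high. The bar is 60 long along station x, 14 thick along station y and 22 high (49 to 71). It stands at station y = +30 minus the cover's value.
- lid: Red screw lid, 68 diameter, 25 high, 70 g. Origin: centre of its underside; z up. Wing bar on top: 56 along the lid's x, 14 thick along its y, 25 to 45 above the underside, white dot at its +x end. Inside, a centring plug and three pins 5 thick, level with the underside, at lid yaw 0, 120, 240 degrees. It starts with its pins on the ridges (underside 71 to 75 high).
- lid_wing (a point): Centre of the lid's wing bar, 35 above its underside. 20 to 75 degrees anticlockwise the lid drops to 64.5 when let go or pressed (a firm grip can hold it up); further on teeth stop it. Clockwise on the ridges it meets teeth and never engages. From the start it screws 75 to 95 degrees clockwise to the stop, underside about 60.8 high, fully home; turns easily, no spring-back.
- soda: Bystander: aluminium drink can, 66 diameter, 115 high, standing on the counter. Origin: centre of its underside.
- mill: Bystander: dark wooden pepper mill, 54 diameter, 145 high. Origin: centre of its underside.
- napkins: Bystander: low holder with a stack of paper napkins, 90 x 100 x 62. Origin: centre of its underside.
- pot0: Sealed dip pot, white, green top, 44 diameter, 28 high, about 50 g, standing on the counter at the start. Origin: centre of its underside; z up. Three or four pots are present; an absent one reads None from the start.
- pot1: Sealed dip pot, white, orange top, 44 diameter, 28 high, about 50 g, standing on the counter at the start. Origin: centre of its underside; z up. Three or four pots are present; an absent one reads None from the start.
- pot2: Sealed dip pot, white, yellow top, 44 diameter, 28 high, about 50 g, standing on the counter at the start. Origin: centre of its underside; z up. Three or four pots are present; an absent one reads None from the start.
- pot3: Sealed dip pot, white, blue top, 44 diameter, 28 high, about 50 g, standing on the counter at the start. Origin: centre of its underside; z up. Three or four pots are present; an absent one reads None from the start.
There are look-alikes about, which are no part of the job. What is shaped like the pot2 but black is not meant. What is shaped like the pot0 but black is not meant.

How it is judged:
By the outcome, as a careful person would: the job done as asked, in the order asked, and still so for the second after the job is handed in, with the robot touching nothing.
Of pot0, pot1, pot2, pot3 only 3 to 4 are there at a start; the rules pass over those that are not, and their reading is None.
At some moment in a run one of pot0, pot1, pot2, pot3 may be knocked a few centimetres aside while the robot is not near it.
Once in a run the grip may slacken for a moment while it holds something.
It also fails if it takes over 210 s, if anything falls off the work surface, if the arm or the gripper's body presses on something with over 40 N, if the wrist force passes 120 N, or if a joint passes its speed limit or range.

## Working session

There is one attempt and no reset: what is moved stays moved. The work goes in short steps, Python scripts to look and compute and a tool call to move; the robot and the scene stay as the last step left them, time stands still between calls to the robot, and variables do not carry over. Pictures are saved under pics/ and viewed, at most 14 in all, crops included, and the job is handed in when it is done.

Besides the shell and the picture viewer there is one more tool, called after "Request:" as a command line: name --argument value ..., lists and objects as JSON in quotes. drive_tool: Moves the arm, as the interface text tells. Its arguments: {"type":"object","properties":{"commands":{"type":"array","items":{"type":"array","items":{"type":"array","items":{"type":"number"}}}},"force":{"type":"number"}},"required":["commands"]}

```bash
ls; mkdir -p pics; cat > h.py <<'E'
import numpy as np, cv2
from cell import monitor, eyes, ctrl
def ray(p,px):
    f=p["color"].shape[0]/2/np.tan(np.radians(p["fov_y"])/2)
    d=np.array([(px[0]-p["cx"])/f,-(px[1]-p["cy"])/f,-1.0])
    M=np.array(p["cam_to_world"]); return M[:3,3],M[:3,:3]@d
def at(p,px,z):
    o,d=ray(p,px); return o+d*(z-o[2])/d[2]
def proj(p,P):
    M=np.linalg.inv(np.array(p["cam_to_world"])); c=M[:3,:3]@np.array(P)+M[:3,3]
    f=p["color"].shape[0]/2/np.tan(np.radians(p["fov_y"])/2)
    return np.array([p["cx"]+f*c[0]/-c[2],p["cy"]-f*c[1]/-c[2]])
E
python3 - <<'E'
from h import *
s=monitor.sense();print(s)
for n in ("top","side","wrist"):
    p=eyes.camera(n);cv2.imwrite(f"pics/{n}0.png",p["color"]);print(n,{k:(v if k!="color" else 0) for k,v in p.items()})
    if n=="wrist":continue
    for t,z in dict(box_floor=.01,canister_mouth=.08,cover_grip=.069,lid_wing=.108,lid=.073,soda=0,mill=0,napkins=0,pot0=0,pot1=0,pot2=0,pot3=0).items():
        for r in eyes.spot_point(t,p)[:2]:
            print(t,round(r["conf"],2),np.round(r["pixel"],1),np.round(at(p,r["pixel"],z),4))
E
```

```text
pics
{'time_s': 0.0, 'joint_positions': array([ 1.13842780e+00,  3.51224061e-01,  1.65242309e+00,  9.35205392e-06,
        1.13913202e+00, -8.45991615e-02]), 'joint_velocities': array([-0.00213172,  0.00108798,  0.00160212,  0.00187407, -0.00160815,
        0.00046568]), 'joint_efforts': array([ 7.96786444e-04, -5.06105304e+01, -2.91420579e+01, -7.40665223e-05,
        4.26865314e-03,  1.06877476e-05]), 'tool_pos': array([0.18728468, 0.51680275, 0.25576546]), 'tcp_rot': array([-5.43478224e-01, -3.09390942e+00,  1.79826665e-03]), 'contact_force': array([-0.49936387,  0.60892537, -0.71538735]), 'torque': array([-0.02383784, -0.00859532, -0.01977065]), 'grasp_force': 0.0, 'grip_width': 0.08581251831290297}
top {'color': 0, 'fov_y': 45.39221781135829, 'cx': 279.1265230904391, 'cy': 214.99157517709455, 'cam_to_world': array([[-0.07279315,  0.96979372, -0.23281173,  0.21921739],
       [-0.99734102, -0.07159429,  0.01360716, -0.00616915],
       [-0.00347186,  0.2331832 ,  0.97242663,  1.32661016],
       [ 0.        ,  0.        ,  0.        ,  1.        ]]), 'shot': 1}
box_floor 0.49 [19
[... 1917 characters left out ...]
79.4 255.4] [ 0.4227 -0.0942  0.    ]
pot1 0.78 [224.3 244.7] [0.3433 0.0477 0.    ]
pot1 0.74 [279.4 255.4] [ 0.4227 -0.0942  0.    ]
pot2 0.78 [224.3 244.7] [0.3433 0.0477 0.    ]
pot2 0.74 [279.4 255.4] [ 0.4227 -0.0942  0.    ]
pot3 0.78 [224.3 244.7] [0.3433 0.0477 0.    ]
pot3 0.74 [279.4 255.4] [ 0.4227 -0.0942  0.    ]
wrist {'color': 0, 'fov_y': 67.62025803941088, 'cx': 278.29915577847885, 'cy': 213.63944854970836, 'cam_to_world': array([[ 0.3404752 , -0.89957744, -0.27356363,  0.11890029],
       [ 0.94024961,  0.32658083,  0.09631006,  0.54291205],
       [ 0.00270228, -0.29000929,  0.95702002,  0.3730717 ],
       [ 0.        ,  0.        ,  0.        ,  1.        ]]), 'shot': 3}
```

```bash
python3 - <<'E'
import cv2
t=cv2.imread("pics/top0.png")
c=t[130:350,60:480];cv2.imwrite("pics/t1.png",cv2.resize(c,(800,419),interpolation=cv2.INTER_CUBIC))
E
```

```text
(no output)
```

View pics/t1.png

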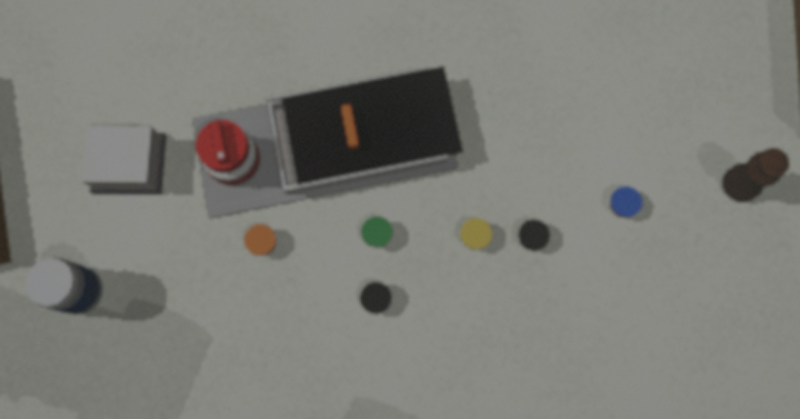

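View pics/side0.png

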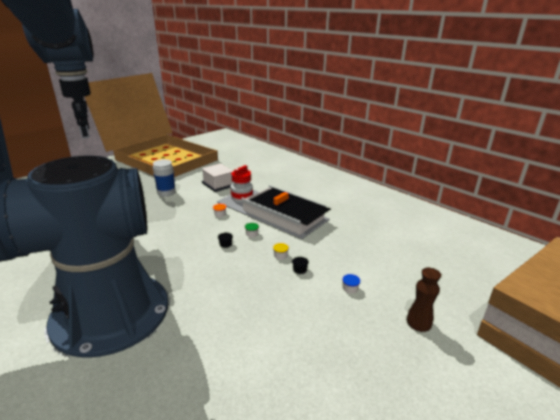

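The three coloured views are clear. The pots have green, orange, yellow and blue tops, at crop (376,232), (260,240), (476,233) and (626,202). The black ones at (534,235) and (375,297) are look-alikes. The cover is slightly open at the canister end, and the lid's dot is at crop (221,155). Next I measure.

```bash
cat >> h.py <<'E'
RNG=dict(pot0=(45,80),pot1=(6,17),pot2=(20,34),pot3=(100,130))
def pots(p,z=.028,mn=40,grip=False):
    h=cv2.cvtColor(p["color"],cv2.COLOR_BGR2HSV); out={}
    for n,(a,b) in RNG.items():
        m=cv2.inRange(h,(a,90,40),(b,255,255))
        k,l,st,c=cv2.connectedComponentsWithStats(m)
        for i in range(1,k):
            if st[i,4]>mn: out.setdefault(n,[]).append((np.round(c[i],1),int(st[i,4]),st[i,2:4],np.round(at(p,c[i],z),4)))
    return out
E
python3 - <<'E'
from h import *
p=eyes.camera("top")
for n,v in pots(p,mn=20).items():
    for r in v: print(n,*r)
h=cv2.cvtColor(p["color"],cv2.COLOR_BGR2HSV)
m=(h[...,2]<70).astype(np.uint8); m=cv2.morphologyEx(m,cv2.MORPH_OPEN,np.ones((3,3)))
k,l,st,c=cv2.connectedComponentsWithStats(m)
for i in range(1,k):
    if st[i,4]>60: print("dark",st[i],np.round(c[i],1),np.round(at(p,c[i],.028),4))
i=max(range(1,k),key=lambda i:st[i,4] if 180<c[i][0]<320 and c[i][1]>150 else 0)
cnt=max(cv2.findContours((l==i).astype(np.uint8),0,2)[0],key=cv2.contourArea)
# metric rectangle of cover top
W=np.array([at(p,q[0],.049)[:2] for q in cnt],np.float32)
r=cv2.minAreaRect(W*1000);print("cover rect",r)
m=cv2.inRange(h,(0,120,60),(6,255,255))|cv2.inRange(h,(172,120,60),(180,255,255))
k,l,st,c=cv2.connectedComponentsWithStats(m)
for i in range(1,k):
    if st[i,4]>40: print("red",st[i],c[i],at(p,c[i],.098))
E
```

```text
pot0 [257.4 251.3] 158 [14 14] [0.4371 0.0394 0.028 ]
pot1 [19.3  4.8] 321 [43 12] [1.2253 0.6967 0.028 ]
pot1 [79.   2.6] 362 [80  9] [1.2195 0.5202 0.028 ]
pot1 [142.    0.6] 53 [30  3] [1.2122 0.3338 0.028 ]
pot1 [208.6   7.9] 648 [76 17] [1.1727 0.1377 0.028 ]
pot1 [284.3   4.8] 568 [73 12] [ 1.1664 -0.0862  0.028 ]
pot1 [334.1   3.5] 43 [12  7] [ 1.1595 -0.2334  0.028 ]
pot1 [349.1   2.5] 62 [18  6] [ 1.1597 -0.2777  0.028 ]
pot1 [365.7   2.2] 35 [14  5] [ 1.1569 -0.3269  0.028 ]
pot1 [385.3   1.4] 65 [29  5] [ 1.1553 -0.3849  0.028 ]
pot1 [471.4   6.5] 657 [74 15] [ 1.1189 -0.6358  0.028 ]
pot1 [529.4   4.6] 200 [45 10] [ 1.1127 -0.8074  0.028 ]
pot1 [557.    2.7] 21 [6 7] [ 1.1127 -0.8895  0.028 ]
pot1 [130.8  13. ] 605 [79 18] [1.1728 0.3671 0.028 ]
pot1 [398.5  11.3] 567 [72 16] [ 1.119  -0.4196  0.028 ]
pot1 [325.7  16.2] 543 [70 16] [ 1.1191 -0.2045  0.028 ]
pot1 [53.6 18.2] 584 [81 18] [1.1724 0.5937 0.028 ]
pot1 [547.3  15.9] 144 [27 12] [ 1.0712 -0.8526  0.028 ]
pot1 [498.3  18.8] 449 [69 14] [ 1.0725 -0.7077  0.028 ]
pot1 [ 6.2 22.8] 127 [17 14] [1.1674 0.7321 0.028 ]

[... 2659 characters left out ...]
4] [ 21.5 275.4] [0.4187 0.6528 0.028 ]
dark [250 279  15  15 188] [257.1 286. ] [0.347  0.0458 0.028 ]
dark [   0  352   99   68 3524] [ 32.3 395.2] [0.1213 0.6126 0.028 ]
dark [ 237  375   98   45 3179] [285.5 401.2] [ 0.0626 -0.0059  0.028 ]
cover rect ((582.6701049804688, 36.98265838623047), (127.7987289428711, 232.39576721191406), 7.133421421051025)
red [163 193  27  26 519] [176.05973025 205.7283237 ] [0.5565853  0.23486449 0.098     ]
red [ 16 198   8   8  50] [ 19.28 201.4 ] [0.59727678 0.6316067  0.098     ]
red [ 18 219   9   8  52] [ 21.75       222.55769231] [0.54146749 0.62277993 0.098     ]
red [ 20 241   9   8  55] [ 24.2        244.29090909] [0.48531817 0.61411341 0.098     ]
```

```bash
cat >> h.py <<'E'
from scipy.spatial.transform import Rotation as Rn
YS=np.radians(7.2); SO=np.array([.5768,.0629])
def st(x,y): # station mm -> world xy
    c,s=np.cos(YS),np.sin(YS); return SO+np.array([c*x-s*y,s*x+c*y])/1000
def plan(tgt,yaw=None):
    """turn first (rad about tool z), then shift (cm, tool axes after turn). yaw: tool-y world angle deg"""
    s=monitor.sense(); R=Rn.from_rotvec(s["tcp_rot"]).as_matrix()
    cur=np.degrees(np.arctan2(R[1,1],R[0,1])); 
    turn=0 if yaw is None else -np.radians((yaw-cur+180)%360-180)
    R2=R@Rn.from_rotvec([0,0,turn]).as_matrix()
    d=R2.T@(np.array(tgt)-s["tool_pos"])*100
    print("t",round(s["time_s"],1),"tcp",np.round(s["tool_pos"],4),"yaw",round(cur,2),"turn",round(turn,3),"shift",np.round(d,2),"j6",round(s["joint_positions"][5],2))
E
python3 - <<'E'
from h import *
g=st(0,2); print(g); plan([*g,.20],97.2)
E
```

```text
[0.57654933 0.06488423]
t 1.4 tcp [0.1874 0.5171 0.2563] yaw 70.07 turn -0.473 shift [-32.94 -49.74   5.63] j6 -0.08
```

Request:
drive_tool --commands '[[[0, 0, 0, -0.12, -1], [0, 0, 0, -0.12, -1], [0, 0, 0, -0.12, -1], [0, 0, 0, -0.113, -1], [-2.5, -3.8, 0, 0, -1], [-2.5, -3.8, 0, 0, -1], [-2.5, -3.8, 0, 0, -1], [-2.5, -3.8, 0, 0, -1], [-2.5, -3.8, 0, 0, -1], [-2.5, -3.8, 0, 0, -1], [-2.5, -3.8, 0, 0, -1], [-2.5, -3.8, 0, 0, -1]]]'

```text
time_s: 2.6
tool_pos: [0.4248, 0.2388, 0.2565]
tcp_rot: [-0.197, 3.135, 0.0]
contact_force: [-0.4, 1.2, -0.3]
grip_width: 0.0852
grasp_force: 0.0
```

```bash
python3 - <<'E'
from h import *
g=st(0,2); plan([*g,.20],97.2)
E
```

```text
t 2.6 tcp [0.4248 0.2388 0.2565] yaw 97.17 turn -0.0 shift [-12.87 -19.16   5.65] j6 -1.28
```

Request:
drive_tool --commands '[[[-2.2, -3.2, 0.9, 0, -1], [-2.2, -3.2, 0.9, 0, -1], [-2.2, -3.2, 0.9, 0, -1], [-2.1, -3.2, 0.9, 0, -1], [-2.1, -3.2, 1, 0, -1], [-2.1, -3.2, 1, 0, -0.3], [0, 0, 0, 0, -0.3], [0, 0, 0, 0, -0.3]]]'

```text
time_s: 3.4
tool_pos: [0.5757, 0.0656, 0.1998]
tcp_rot: [0.194, -3.135, -0.0]
contact_force: [-0.1, 0.6, -0.4]
grip_width: 0.0555
grasp_force: 0.0
```

```bash
python3 - <<'E'
from h import *
p=eyes.camera("wrist");cv2.imwrite("pics/w1.png",p["color"])
g=st(0,2); plan([*g,.20],97.2)
for t,z in dict(cover_grip=.069,lid_wing=.108,canister_mouth=.08,box_floor=.01).items():
    for r in eyes.spot_point(t,p)[:2]: print(t,round(r["conf"],2),np.round(r["pixel"],1),np.round(at(p,r["pixel"],z),4))
h=cv2.cvtColor(p["color"],cv2.COLOR_BGR2HSV)
m=cv2.inRange(h,(6,120,90),(18,255,255)); k,l,s,c=cv2.connectedComponentsWithStats(m)
for i in range(1,k):
    if s[i,4]>300:
        print("orange",s[i],c[i],at(p,c[i],.071))
        q=np.argwhere(l==i)[:,::-1]; W=np.array([at(p,a,.071)[:2] for a in q],np.float32)
        print(cv2.minAreaRect(W*1000))
E
```

```text
t 3.5 tcp [0.5754 0.0663 0.2003] yaw 97.16 turn -0.001 shift [-0.09 -0.16  0.03] j6 -1.66
cover_grip 0.6 [274.  214.1] [0.5788 0.0636 0.069 ]
lid_wing 0.8 [524.8 231. ] [0.5574 0.2406 0.108 ]
orange [ 429   34   54   57 2334] [455.73093402  62.48329049] [0.44957263 0.17899249 0.071     ]
((449.93682861328125, 179.18862915039062), (36.89552688598633, 36.657737731933594), 86.86347961425781)
orange [ 269  179   17   73 1181] [277.28789162 214.66553768] [0.57830572 0.06632077 0.071     ]
((579.6965942382812, 66.26359558105469), (61.906211853027344, 13.118760108947754), 7.474818706512451)
```

View pics/w1.png

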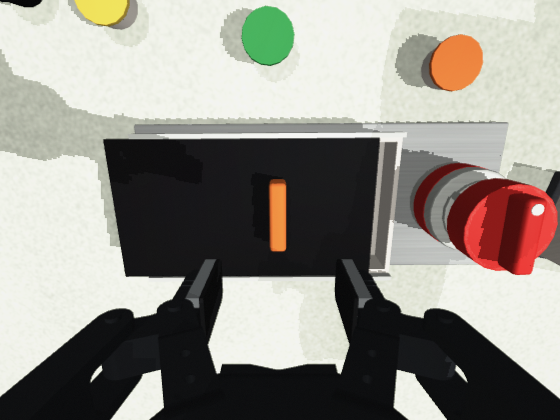

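The wrist view shows the orange grip bar at (277,215), under the fingers' plane. The box gap is on the right and the lid's white dot is at (538,210). Next I lower onto the bar.

Request:
drive_tool --commands '[[[-0.3, -0.2, 3, 0, -0.3], [0, 0, 3, 0, -0.3], [0, 0, 3, 0, -0.3], [0, 0, 2, 0, -0.3], [0, 0, 1.2, 0, -0.3], [0, 0, 0, 0, 1], [0, 0, 0, 0, 1], [0, 0, 0, 0, 1], [0, 0, 0, 0, 1], [0, 0, 0, 0, 1], [0, 0, 0, 0, 1]]]' --force 30

```text
time_s: 4.75
tool_pos: [0.5797, 0.0646, 0.0797]
tcp_rot: [-0.197, 3.133, 0.0]
contact_force: [-2.3, 1.2, 7.3]
grip_width: 0.0132
grasp_force: 34.7
```

Request:
drive_tool --commands '[[[0, 0, -0.1, 0, 1], [0, -1, 0, 0, 1], [0, -2, 0, 0, 1], [0, -2, 0, 0, 1], [0, -2, 0, 0, 1], [0, -2, 0, 0, 1], [0, -2, 0, 0, 1], [0, -2, 0, 0, 1], [0, -2, 0, 0, 1], [0, -1.5, 0, 0, 1], [0, -1, 0, 0, 1], [0, 0, 0, 0, 1]]]'

```text
time_s: 5.95
tool_pos: [0.6025, -0.1107, 0.0798]
tcp_rot: [-0.195, 3.131, -0.002]
contact_force: [9.3, 0.4, -6.1]
grip_width: 0.0133
grasp_force: 33.1
```

Request:
drive_tool --commands '[[[0, -0.3, 0, 0, 1], [0, -0.3, 0, 0, 1], [0, 0, 0, 0, 1]]]'

```text
time_s: 6.25
tool_pos: [0.6032, -0.1156, 0.0798]
tcp_rot: [-0.196, 3.131, -0.001]
contact_force: [9.8, -0.1, -5.8]
grip_width: 0.0129
grasp_force: 33.0
```

Request:
drive_tool --commands '[[[-0.1, -0.2, 0, 0, 1], [0, -0.2, 0, 0, 1], [0, -0.1, 0, 0, 1], [0, 0, 0, 0, 1]]]'

```text
time_s: 6.65
tool_pos: [0.6037, -0.1194, 0.0797]
tcp_rot: [-0.196, 3.134, 0.001]
contact_force: [4.3, 6.6, 0.1]
grip_width: 0.0133
grasp_force: 34.6
```

Request:
drive_tool --commands '[[[0, 0, 0, 0, 0], [0, 0, 0, 0, 0], [0, 0, -2, 0, 0], [0, 0, -4, 0, -0.2], [0, 3, -4, 0, -0.2], [0, 4.5, -3, 0, -0.2], [0, 4.5, 0, 0, -0.2], [0, 3, 0, 0, -0.2], [2, 0, 0, 0, -0.2], [2, 0, 0, 0, -0.2], [0, 0, 0, 0, -0.2]]]'

```text
time_s: 7.75
tool_pos: [0.5433, 0.0203, 0.207]
tcp_rot: [0.197, -3.134, 0.0]
contact_force: [0.5, 0.6, -0.5]
grip_width: 0.051
grasp_force: 0.0
```

```bash
python3 - <<'E'
from h import *
p=eyes.camera("wrist");cv2.imwrite("pics/w2.png",p["color"]);print(monitor.sense()["tool_pos"], p["cam_to_world"])
q=eyes.camera("top");import pickle;pickle.dump((p,q),open("w2.pkl","wb"))
for n,pp in (("w",p),("t",q)):
  for t,z in dict(cover_grip=.069,lid_wing=.108,canister_mouth=.08,box_floor=.01).items():
    for r in eyes.spot_point(t,pp)[:2]: print(n,t,round(r["conf"],2),np.round(r["pixel"],1),np.round(at(pp,r["pixel"],z),4))
  for k,v in pots(pp,mn=60).items():
    for r in v:
      if .3<r[3][0]<.65 and abs(r[3][1])<.5: print(n,k,*r)
E
```

```text
[0.54464895 0.02023768 0.2072603 ] [[-0.12537577 -0.94972005 -0.28690198  0.47117264]
 [ 0.99210669 -0.11935229 -0.03846216  0.01181211]
 [ 0.00228587 -0.2894596   0.9571875   0.32389884]
 [ 0.          0.          0.          1.        ]]
w cover_grip 0.93 [118.9 252.4] [ 0.6005 -0.1128  0.069 ]
w lid_wing 0.8 [559.  276.8] [0.5593 0.2407 0.108 ]
w lid_wing 0.38 [168.3  52.9] [ 0.4407 -0.0605  0.108 ]
w canister_mouth 0.34 [559.  274.5] [0.5686 0.2695 0.08  ]
w box_floor 0.66 [311.1 230.2] [0.5792 0.0613 0.01  ]
w pot0 [314.6  85.5] 2007 [49 54] [0.4394 0.0406 0.028 ]
w pot1 [489.9 110.2] 2041 [52 51] [0.4399 0.2    0.028 ]
w pot1 [118.1 252.9] 1687 [34 68] [ 0.6219 -0.1337  0.028 ]
w pot2 [160.2  48.1] 2317 [52 57] [ 0.4266 -0.0942  0.028 ]
t cover_grip 0.66 [312.8 181.7] [ 0.6032 -0.1182  0.069 ]
t lid_wing 0.72 [174.3 205.9] [0.5537 0.2373 0.108 ]
t lid_wing 0.65 [172.8 206. ] [0.5537 0.2411 0.108 ]
t canister_mouth 0.61 [174.3 204. ] [0.5665 0.2428 0.08  ]
t canister_mouth 0.6 [312.9 179.2] [ 0.6065 -0.118   0.08  ]
t box_floor 0.65 [175.1 209.7] [0.5698 0.255  0.01  ]
t pot1 [312.8 181.8] 191 [12 25] [ 0.6153 -0.1219  0.028 ]
t pot1 [196.2 255.6] 207 [17 16] [0.4374 0.1995 0.028 ]
t pot2 [309.6 252.2] 195 [16 15] [ 0.4246 -0.0965  0.028 ]
t pot3 [388.3 235.3] 181 [16 15] [ 0.4541 -0.3069  0.028 ]
```

View pics/w2.png

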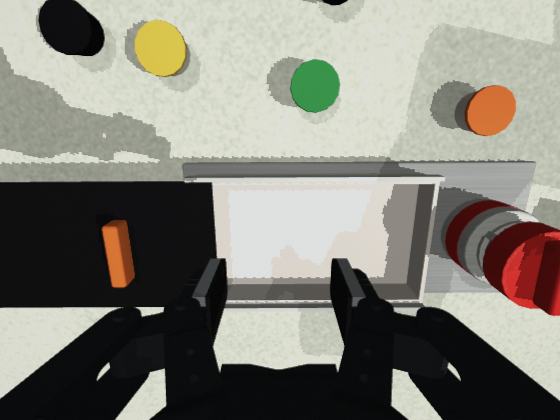

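```bash
python3 - <<'E'
from h import *
import pickle
p,q=pickle.load(open("w2.pkl","rb"))
A=at(p,(443,178),.043);B=at(p,(424,302),.043);C=at(p,(211,182),.049);D=at(p,(217,306),.049)
print(A,B,np.linalg.norm(A-B),"cover",C,D,np.linalg.norm(C-D))
for y in (7.2,7.45):
    u=np.array([-np.sin(np.radians(y)),np.cos(np.radians(y))]);x=np.array([u[1],-u[0]])
    m=(A+B)[:2]/2; n=(C+D)[:2]/2
    print("yaw",y,"SO from wall",m-u*.115,"SO from cover edge",n+u*.092, "len",(m-n)@u, "edge yaw", np.degrees(np.arctan2((B-A)[1],(B-A)[0])))
E
```

```text
[0.50330195 0.16690334 0.043     ] [0.63056693 0.18302871 0.043     ] 0.128282517910258 cover [ 0.53189254 -0.0401395   0.049     ] [ 0.65745051 -0.02610437  0.049     ] 0.12633997502360275
yaw 7.2 SO from wall [0.58134776 0.06087283] SO from cover edge [0.58314087 0.05815262] len 0.2099235048107546 edge yaw 7.221299431082459
yaw 7.45 SO from wall [0.58184545 0.06093681] SO from cover edge [0.58274272 0.05810143] len 0.2099277810962112 edge yaw 7.221299431082459
```

```bash
sed -i 's/^YS=.*/YS=np.radians(7.35); SO=np.array([.581,.0595])/' h.py; python3 - <<'E'
from h import *
plan([.4390,.1998,.10],7.35)
E
```

```text
t 8.2 tcp [0.5454 0.0204 0.2069] yaw 97.17 turn 1.568 shift [19.15 -8.26 10.69] j6 -1.74
```

Request:
drive_tool --commands '[[[0, 0, 0, 0.1425, -0.4], [0, 0, 0, 0.1425, -0.4], [0, 0, 0, 0.1425, -0.4], [0, 0, 0, 0.1425, -0.4], [0, 0, 0, 0.1425, -0.4], [0, 0, 0, 0.1425, -0.4], [0, 0, 0, 0.1425, -0.4], [0, 0, 0, 0.1425, -0.4], [0, 0, 0, 0.1425, -0.4], [0, 0, 0, 0.1425, -0.4], [0, 0, 0, 0.143, -0.4]]]'

```text
time_s: 9.35
tool_pos: [0.5453, 0.0204, 0.207]
tcp_rot: [-2.082, -2.353, 0.0]
contact_force: [0.4, 0.4, -0.2]
grip_width: 0.0602
grasp_force: 0.0
```

Request:
drive_tool --commands '[[[3.2, -1.4, 1, 0, -0.4], [3.2, -1.4, 1, 0, -0.4], [3.2, -1.4, 1, 0, -0.4], [3.2, -1.4, 1, 0, -0.4], [3.2, -1.3, 1, 0, -0.4], [3.1, -1.3, 1.7, 0, -0.4], [0, 0, 4, 0, -0.4], [0, 0, 0, 0, -0.4]]]'

```text
time_s: 10.15
tool_pos: [0.4371, 0.1993, 0.0968]
tcp_rot: [-2.071, -2.358, 0.009]
contact_force: [-0.2, -0.3, 1.4]
grip_width: 0.0597
grasp_force: 0.0
```

```bash
cat >> h.py <<'E'
def look(name,z=.028,cam="wrist"):
    p=eyes.camera(cam)
    for r in pots(p,mn=60).get(name,[]):
        if .25<r[3][0]<.65 and abs(r[3][1])<.5: print(name,*r)
    return p
E
python3 - <<'E'
from h import *
p=look("pot1"); plan([.4390,.1998,.028],7.35)
E
```

```text
pot1 [282.  236.7] 3498 [69 66] [0.4399 0.203  0.028 ]
t 10.2 tcp [0.4386 0.1992 0.099 ] yaw 7.37 turn 0.0 shift [0.06 0.08 7.1 ] j6 0.2
```

Request:
drive_tool --commands '[[[0.2, 0.1, 2.5, 0, -0.4], [0, 0, 2.5, 0, -0.4], [0, 0, 1.5, 0, -0.4], [0, 0, 0.6, 0, -0.4], [0, 0, 0, 0, 0.3], [0, 0, 0, 0, 0.3], [0, 0, 0, 0, 0.3], [0, 0, 0, 0, 0.3], [0, 0, 0, 0, 0.3]]]' --force 30

```text
time_s: 11.1
tool_pos: [0.441, 0.2017, 0.0301]
tcp_rot: [2.074, 2.358, 0.002]
contact_force: [0.2, -1.5, 8.3]
grip_width: 0.0432
grasp_force: 31.2
```

```bash
python3 - <<'E'
from h import *
plan([*st(0,86),.12],7.35)
E
```

```text
t 11.1 tcp [0.441  0.2017 0.0301] yaw 7.33 turn -0.0 shift [-7.29 12.08 -8.97] j6 0.21
```

Request:
drive_tool --commands '[[[0, 0, -3, 0, 0.3], [0, 0, -4, 0, 0.3], [0, 0, -2, 0, 0.3], [-1.2, 2, 0, 0, 0.3], [-1.3, 2.1, 0, 0, 0.3], [-1.3, 2.1, 0, 0, 0.3], [-1.3, 2.1, 0, 0, 0.3], [-1.2, 2.1, 0, 0, 0.3], [-1, 1.7, 0, 0, 0.3], [0, 0, 0, 0, 0.3], [0, 0, 0, 0, 0.3]]]'

```text
time_s: 12.2
tool_pos: [0.5692, 0.1446, 0.1191]
tcp_rot: [-2.075, -2.358, 0.0]
contact_force: [0.6, 0.2, -0.8]
grip_width: 0.0432
grasp_force: 31.0
```

```bash
python3 - <<'E'
from h import *
plan([*st(0,86),.041],7.35)
print(monitor.sense()["grip_width"],monitor.sense()["grasp_force"])
p=eyes.camera("wrist");cv2.imwrite("pics/w3.png",p["color"])
E
```

```text
t 12.2 tcp [0.5692 0.1446 0.1191] yaw 7.31 turn -0.001 shift [0.01 0.09 7.81] j6 0.04
0.04320918565853364 30.985806584358215
```

View pics/w3.png

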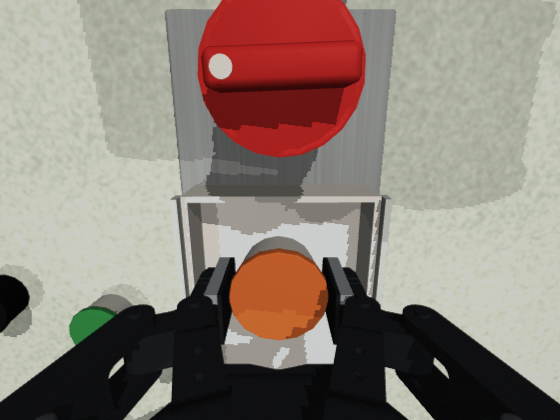

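The orange pot is held level and centred over the box (279,295). The box end wall is at row 197, and the lid's wing is above with its dot at (220,67). Next I lower it.

Request:
drive_tool --commands '[[[-0.1, 0.1, 2.5, 0, 0.3], [0, 0, 2.5, 0, 0.3], [0, 0, 1.5, 0, 0.3], [0, 0, 0.8, 0, 0.3], [0, 0, 0.4, 0, 0.3], [0, 0, 0, 0, -0.4], [0, 0, 0, 0, -0.4], [0, 0, -3, 0, -0.4], [0, 0, -5, 0, -0.4]]]'

```text
time_s: 13.15
tool_pos: [0.5694, 0.1435, 0.1213]
tcp_rot: [-2.073, -2.357, 0.006]
contact_force: [1.1, -0.1, -0.6]
grip_width: 0.06
grasp_force: 0.0
```

```bash
python3 - <<'E'
from h import *
p=look("pot1");print("placed exp",st(0,85))
h=.038
for r in pots(p,z=.038,mn=300).get("pot1",[]): print(r[3], "station", )
p=look("pot0",cam="top"); plan([.4385,.0402,.10],7.35)
E
```

```text
pot1 [280.3 230.9] 3059 [64 61] [0.5718 0.1423 0.028 ]
placed exp [0.57012594 0.14380157]
[0.5713 0.1458 0.038 ] station
pot0 [257.4 251.4] 162 [14 14] [0.4367 0.0394 0.028 ]
t 13.2 tcp [0.5739 0.1443 0.1287] yaw 7.34 turn -0.0 shift [ -8.59 -14.79   2.71] j6 0.04
```

Request:
drive_tool --commands '[[[-1.7, -3, 0, 0, -0.4], [-1.7, -3, 0, 0, -0.4], [-1.7, -3, 0, 0, -0.4], [-1.7, -3, 0, 0, -0.4], [-1.8, -2.8, 1.2, 0, -0.4], [0, 0, 1.5, 0, -0.4], [0, 0, 0, 0, -0.4]]]'

```text
time_s: 13.95
tool_pos: [0.4343, 0.0391, 0.0946]
tcp_rot: [-2.076, -2.357, 0.001]
contact_force: [0.0, 0.6, -0.3]
grip_width: 0.0597
grasp_force: 0.0
```

```bash
python3 - <<'E'
from h import *
p=look("pot0"); plan([.4385,.0402,.031],7.35)
E
```

```text
pot0 [284.8 239.3] 3475 [69 66] [0.4392 0.0424 0.028 ]
t 14.0 tcp [0.4351 0.0394 0.0953] yaw 7.31 turn -0.001 shift [0.03 0.35 6.43] j6 -0.14
```

Request:
drive_tool --commands '[[[0.1, 0.4, 2, 0, -0.4], [0, 0, 2, 0, -0.4], [0, 0, 1.6, 0, -0.4], [0, 0, 0.7, 0, -0.4], [0, 0, 0, 0, 0.3], [0, 0, 0, 0, 0.3], [0, 0, 0, 0, 0.3], [0, 0, 0, 0, 0.3], [0, 0, 0, 0, 0.3]]]'

```text
time_s: 14.9
tool_pos: [0.439, 0.041, 0.0324]
tcp_rot: [2.074, 2.358, 0.001]
contact_force: [-0.3, 0.7, 2.6]
grip_width: 0.0431
grasp_force: 30.7
```

```bash
python3 - <<'E'
from h import *
plan([*st(0,37),.12],7.35)
E
```

```text
t 14.9 tcp [0.439  0.041  0.0324] yaw 7.33 turn -0.0 shift [ 3.71 14.33 -8.75] j6 -0.14
```

Request:
drive_tool --commands '[[[0, 0, -3, 0, 0.3], [0, 0, -3.8, 0, 0.3], [0, 0, -2, 0, 0.3], [0.6, 2.4, 0, 0, 0.3], [0.6, 2.4, 0, 0, 0.3], [0.6, 2.4, 0, 0, 0.3], [0.6, 2.4, 0, 0, 0.3], [0.6, 2.4, 0, 0, 0.3], [0.7, 2.3, 0, 0, 0.3], [0, 0, 0, 0, 0.3], [0, 0, 0, 0, 0.3]]]'

```text
time_s: 16.0
tool_pos: [0.5753, 0.096, 0.1197]
tcp_rot: [-2.074, -2.359, 0.001]
contact_force: [0.2, 0.3, -0.5]
grip_width: 0.0431
grasp_force: 30.9
```

```bash
python3 - <<'E'
from h import *
plan([*st(0,37),.0425],7.35);p=eyes.camera("wrist")
print(monitor.sense()["grasp_force"],[ (k,r[0],r[2]) for k,v in pots(p,mn=500).items() for r in v])
E
```

```text
t 16.0 tcp [0.5753 0.096  0.1197] yaw 7.35 turn 0.0 shift [0.01 0.1  7.72] j6 -0.04
30.92988431453705 [('pot0', array([278.2, 292.9]), array([97, 90], dtype=int32)), ('pot1', array([280.2, 161.2]), array([69, 70], dtype=int32))]
```

Request:
drive_tool --commands '[[[0, 0.1, 2.5, 0, 0.3], [0, 0, 2.5, 0, 0.3], [0, 0, 1.5, 0, 0.3], [0, 0, 0.8, 0, 0.3], [0, 0, 0.4, 0, 0.3], [0, 0, 0, 0, -0.4], [0, 0, 0, 0, -0.4], [0, 0, -3, 0, -0.4], [0, 0, -5, 0, -0.4], [0, 0, 0, 0, -0.4]]]'

```text
time_s: 17.05
tool_pos: [0.58, 0.0964, 0.1296]
tcp_rot: [2.07, 2.354, 0.012]
contact_force: [0.2, 0.3, -0.9]
grip_width: 0.0597
grasp_force: 0.0
```

```bash
python3 - <<'E'
from h import *
p=eyes.camera("wrist")
for k,v in pots(p,z=.038,mn=500).items():
    for r in v: print(k,r[2],r[3])
p=look("pot2",cam="top"); plan([.4255,-.0955,.10],7.35)
E
```

```text
pot0 [61 59] [0.5776 0.0971 0.038 ]
pot1 [66 67] [0.5715 0.1451 0.038 ]
pot2 [309.6 252.2] 194 [16 15] [ 0.4245 -0.0965  0.028 ]
t 17.1 tcp [0.5776 0.0962 0.1248] yaw 7.34 turn -0.0 shift [-17.07 -17.55   2.42] j6 -0.04
```

Both placed as planned. Next is the yellow pot. The black look-alike is 8 cm beyond it in −y; the fingers close along x, so they stay clear.

Request:
drive_tool --commands '[[[-2.8, -2.9, 0, 0, -0.4], [-2.8, -2.9, 0, 0, -0.4], [-2.8, -2.9, 0, 0, -0.4], [-2.9, -2.9, 0, 0, -0.4], [-2.9, -2.9, 0, 0, -0.4], [-2.9, -3, 1, 0, -0.4], [0, 0, 1.4, 0, -0.4], [0, 0, 0, 0, -0.4], [0, 0, 0, 0, -0.4]]]'

```text
time_s: 18.05
tool_pos: [0.4251, -0.0956, 0.0988]
tcp_rot: [-2.074, -2.358, 0.001]
contact_force: [0.7, 0.6, -0.5]
grip_width: 0.0597
grasp_force: 0.0
```

```bash
python3 - <<'E'
from h import *
p=look("pot2"); plan([.4258,-.0945,.031],7.35)
cv2.imwrite("pics/w4.png",p["color"])
E
```

```text
pot2 [278.6 238.4] 3405 [68 65] [ 0.4263 -0.0938  0.028 ]
t 18.1 tcp [ 0.4254 -0.0954  0.0991] yaw 7.38 turn 0.0 shift [0.09 0.05 6.81] j6 -0.46
```

View pics/w4.png

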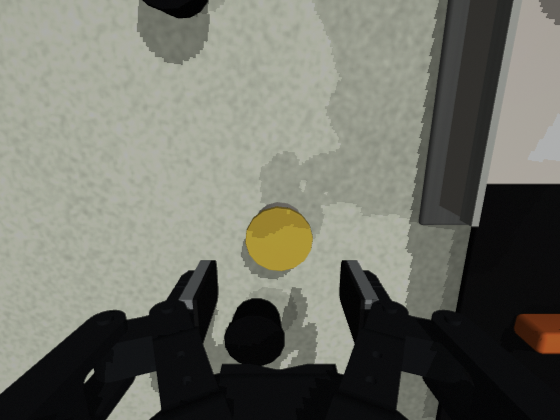

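The yellow pot is at (279,239) between the fingers' planes. The black look-alike is at (255,335), clear of them.

Request:
drive_tool --commands '[[[0.1, 0.05, 2.3, 0, -0.4], [0, 0, 2.3, 0, -0.4], [0, 0, 1.5, 0, -0.4], [0, 0, 0.7, 0, -0.4], [0, 0, 0, 0, 0.3], [0, 0, 0, 0, 0.3], [0, 0, 0, 0, 0.3], [0, 0, 0, 0, 0.3], [0, 0, 0, 0, 0.3]]]'

```text
time_s: 19.0
tool_pos: [0.4257, -0.0948, 0.0314]
tcp_rot: [2.074, 2.358, 0.0]
contact_force: [0.7, 0.1, -0.5]
grip_width: 0.0434
grasp_force: 30.5
```

```bash
python3 - <<'E'
from h import *
plan([*st(0,-11),.12],7.35)
E
```

```text
t 19.0 tcp [ 0.4257 -0.0948  0.0314] yaw 7.34 turn -0.0 shift [12.22 17.39 -8.85] j6 -0.45
```

Request:
drive_tool --commands '[[[0, 0, -3, 0, 0.3], [0, 0, -3.8, 0, 0.3], [0, 0, -2, 0, 0.3], [1.7, 2.5, 0, 0, 0.3], [1.7, 2.5, 0, 0, 0.3], [1.7, 2.5, 0, 0, 0.3], [1.8, 2.5, 0, 0, 0.3], [1.8, 2.5, 0, 0, 0.3], [1.8, 2.5, 0, 0, 0.3], [1.7, 2.4, 0, 0, 0.3], [0, 0, 0, 0, 0.3], [0, 0, 0, 0, 0.3]]]'

```text
time_s: 20.2
tool_pos: [0.5821, 0.0486, 0.1188]
tcp_rot: [-2.074, -2.359, 0.001]
contact_force: [-1.0, -0.6, -0.9]
grip_width: 0.0432
grasp_force: 30.9
```

```bash
python3 - <<'E'
from h import *
plan([*st(0,-11),.0415],7.35);p=eyes.camera("wrist")
print(monitor.sense()["grasp_force"],[ (k,r[0],r[2]) for k,v in pots(p,mn=500).items() for r in v])
E
```

```text
t 20.2 tcp [0.5821 0.0486 0.1188] yaw 7.38 turn 0.001 shift [-0.    0.04  7.73] j6 -0.13
30.91140389442444 [('pot0', array([279.2, 163.4]), array([69, 69], dtype=int32)), ('pot1', array([279.2,  79.5]), array([75, 81], dtype=int32)), ('pot2', array([278.1, 295.7]), array([99, 92], dtype=int32))]
```

Request:
drive_tool --commands '[[[0, 0, 2.5, 0, 0.3], [0, 0, 2.5, 0, 0.3], [0, 0, 1.5, 0, 0.3], [0, 0, 0.8, 0, 0.3], [0, 0, 0.4, 0, 0.3], [0, 0, 0, 0, -0.4], [0, 0, 0, 0, -0.4], [0, 0, -3, 0, -0.4], [0, 0, -5, 0, -0.4], [0, 0, 0, 0, -0.4]]]'

```text
time_s: 21.25
tool_pos: [0.5857, 0.0485, 0.1286]
tcp_rot: [2.069, 2.353, 0.011]
contact_force: [1.5, -0.2, -0.4]
grip_width: 0.0601
grasp_force: 0.0
```

```bash
python3 - <<'E'
from h import *
p=eyes.camera("wrist")
for k,v in pots(p,z=.038,mn=500).items():
    for r in v: print(k,r[2],r[3])
p=look("pot3",cam="top"); plan([.4555,-.3060,.11],7.35)
E
```

```text
pot0 [66 66] [0.5777 0.0964 0.038 ]
pot1 [72 77] [0.5714 0.1447 0.038 ]
pot2 [62 60] [0.5835 0.0487 0.038 ]
pot3 [388.2 235.4] 179 [16 15] [ 0.454  -0.3067  0.028 ]
t 21.4 tcp [0.5832 0.0485 0.1238] yaw 7.34 turn -0.0 shift [-33.52 -17.21   1.33] j6 -0.12
```

Request:
drive_tool --commands '[[[-3.35, -1.7, 0, 0, -0.4], [-3.35, -1.7, 0, 0, -0.4], [-3.35, -1.7, 0, 0, -0.4], [-3.35, -1.7, 0, 0, -0.4], [-3.35, -1.7, 0, 0, -0.4], [-3.35, -1.7, 0, 0, -0.4], [-3.35, -1.7, 0, 0, -0.4], [-3.35, -1.75, 0, 0, -0.4], [-3.35, -1.75, 0, 0, -0.4], [-3.35, -1.75, 0.8, 0, -0.4], [0, 0, 1.5, 0, -0.4], [0, 0, 0, 0, -0.4]]]'

```text
time_s: 22.55
tool_pos: [0.4536, -0.3056, 0.0968]
tcp_rot: [-2.074, -2.354, 0.0]
contact_force: [0.3, 0.6, 1.1]
grip_width: 0.0596
grasp_force: 0.0
```

```bash
python3 - <<'E'
from h import *
p=look("pot3"); plan([.4555,-.3055,.0315],7.35)
E
```

```text
pot3 [280.1 242.1] 3415 [67 65] [ 0.4558 -0.3052  0.028 ]
t 22.6 tcp [ 0.4543 -0.3052  0.0978] yaw 7.3 turn -0.001 shift [-0.06  0.13  6.63] j6 -0.8
```

Request:
drive_tool --commands '[[[-0.05, 0.1, 2.3, 0, -0.4], [0, 0, 2.3, 0, -0.4], [0, 0, 1.4, 0, -0.4], [0, 0, 0.6, 0, -0.4], [0, 0, 0, 0, 0.3], [0, 0, 0, 0, 0.3], [0, 0, 0, 0, 0.3], [0, 0, 0, 0, 0.3], [0, 0, 0, 0, 0.3]]]'

```text
time_s: 23.5
tool_pos: [0.4563, -0.3062, 0.0334]
tcp_rot: [2.075, 2.358, 0.0]
contact_force: [-0.0, 0.3, 0.2]
grip_width: 0.0427
grasp_force: 30.5
```

```bash
python3 - <<'E'
from h import *
plan([*st(0,-59),.125],7.35)
E
```

```text
t 23.5 tcp [ 0.4563 -0.3062  0.0334] yaw 7.33 turn -0.0 shift [28.77 17.05 -9.16] j6 -0.8
```

Request:
drive_tool --commands '[[[0, 0, -3, 0, 0.3], [0, 0, -4, 0, 0.3], [0, 0, -2.2, 0, 0.3], [3.2, 1.9, 0, 0, 0.3], [3.6, 2.1, 0, 0, 0.3], [3.7, 2.2, 0, 0, 0.3], [3.7, 2.2, 0, 0, 0.3], [3.7, 2.2, 0, 0, 0.3], [3.7, 2.2, 0, 0, 0.3], [3.7, 2.2, 0, 0, 0.3], [3.4, 2.0, 0, 0, 0.3], [0, 0, 0, 0, 0.3]]]'

```text
time_s: 24.7
tool_pos: [0.5894, 0.0041, 0.1252]
tcp_rot: [2.07, 2.362, 0.002]
contact_force: [-0.8, -0.5, 0.0]
grip_width: 0.0428
grasp_force: 30.9
```

```bash
python3 - <<'E'
from h import *
p=eyes.camera("wrist");plan([*st(0,-59),.0435],7.35)
print(monitor.sense()["grasp_force"],[ (k,r[0],r[2]) for k,v in pots(p,mn=500).items() for r in v])
E
```

```text
t 24.8 tcp [0.5886 0.0022 0.125 ] yaw 7.51 turn 0.003 shift [-0.12 -0.02  8.15] j6 -0.21
30.866119265556335 [('pot0', array([277. ,  87.9]), array([71, 77], dtype=int32)), ('pot1', array([277. ,  16.8]), array([77, 41], dtype=int32)), ('pot2', array([276.2, 167.8]), array([66, 67], dtype=int32)), ('pot3', array([278.2, 293.3]), array([97, 89], dtype=int32))]
```

Request:
drive_tool --commands '[[[-0.05, 0, 2.5, 0, 0.3], [0, 0, 2.5, 0, 0.3], [0, 0, 1.8, 0, 0.3], [0, 0, 0.9, 0, 0.3], [0, 0, 0.45, 0, 0.3], [0, 0, 0, 0, -0.4], [0, 0, 0, 0, -0.4], [0, 0, -4, 0, -0.4], [0, 0, -5, 0, -0.4], [0, 0, 0, 0, -0.4]]]'

```text
time_s: 25.75
tool_pos: [0.5915, -0.0005, 0.1404]
tcp_rot: [2.069, 2.352, 0.01]
contact_force: [1.1, -0.3, -0.4]
grip_width: 0.0597
grasp_force: 0.0
```

```bash
python3 - <<'E'
from h import *
p=eyes.camera("wrist");cv2.imwrite("pics/w5.png",p["color"])
for k,v in pots(p,z=.038,mn=500).items():
    for r in v: print(k,r[2],r[3])
plan([.6037,-.1194,.15],97.35)
p=eyes.camera("top");cv2.imwrite("pics/t5.png",p["color"])
for r in eyes.spot_point("cover_grip",p)[:1]: print(r["conf"],np.round(at(p,r["pixel"],.069),4))
E
```

```text
pot0 [66 72] [0.5778 0.0961 0.038 ]
pot1 [71 38] [0.5728 0.1334 0.038 ]
pot2 [62 64] [0.5836 0.048  0.038 ]
pot3 [59 57] [ 5.891e-01 -3.000e-04  3.800e-02]
t 25.8 tcp [ 5.901e-01 -4.000e-04  1.374e-01] yaw 7.34 turn -1.571 shift [  0.17 -11.98  -1.24] j6 -0.21
0.64 [ 0.6099 -0.123   0.069 ]
```

View pics/w5.png

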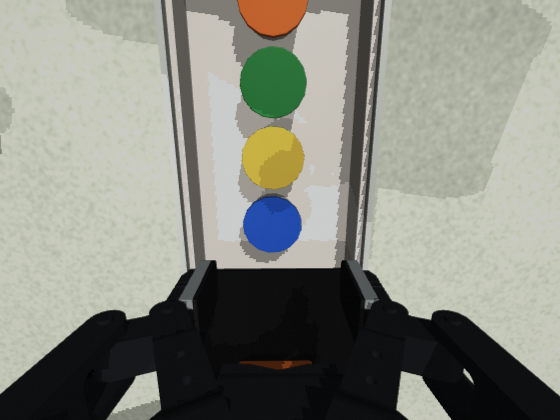

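All four pots are upright in one row, blue at (272,223) through orange at (272,12). Next I take the grip bar and shut the cover.

Request:
drive_tool --commands '[[[0, 0, -0.5, -0.143, -0.4], [0, 0, -0.5, -0.143, -0.4], [0, 0, 0, -0.143, -0.4], [0, 0, 0, -0.143, -0.4], [0, 0, 0, -0.143, -0.4], [0, 0, 0, -0.143, -0.4], [0, 0, 0, -0.143, -0.4], [0, 0, 0, -0.143, -0.4], [0, 0, 0, -0.143, -0.4], [0, 0, 0, -0.143, -0.4], [0, 0, 0, -0.141, -0.4]]]'

```text
time_s: 27.0
tool_pos: [0.5875, -0.0002, 0.1421]
tcp_rot: [0.21, -3.132, -0.001]
contact_force: [0.5, 0.4, -0.2]
grip_width: 0.0601
grasp_force: 0.0
```

Request:
drive_tool --commands '[[[0.1, -3, 0, 0, -0.4], [0.1, -3, 0, 0, -0.4], [0, -3, 0, 0, -0.4], [0, -3, 0, 0, -0.4], [0, 0, 2, 0, -0.4], [0, 0, 2, 0, -0.4], [0, 0, 0, 0, -0.4]]]'

```text
time_s: 27.7
tool_pos: [0.5995, -0.1193, 0.0999]
tcp_rot: [0.2, -3.129, -0.003]
contact_force: [-0.3, 0.3, 0.6]
grip_width: 0.06
grasp_force: 0.0
```

```bash
python3 - <<'E'
from h import *
plan([.6037,-.1194,.081],97.35)
E
```

```text
t 27.7 tcp [ 0.5995 -0.1193  0.0999] yaw 97.32 turn -0.001 shift [-0.42 -0.07  1.88] j6 -1.97
```

Request:
drive_tool --commands '[[[-0.3, 0, 1.2, 0, -0.4], [0, 0, 0.7, 0, -0.4], [0, 0, 0, 0, 1], [0, 0, 0, 0, 1], [0, 0, 0, 0, 1], [0, 0, 0, 0, 1], [0, 0, 0, 0, 1], [0, 0, 0, 0, 1]]]'

```text
time_s: 28.5
tool_pos: [0.6049, -0.1191, 0.0852]
tcp_rot: [-0.201, 3.134, -0.0]
contact_force: [-1.9, 1.0, 6.0]
grip_width: 0.0129
grasp_force: 32.4
```

Request:
drive_tool --commands '[[[0, 1, 0, 0, 1], [0, 2, 0, 0, 1], [0, 2, 0, 0, 1], [0, 2, 0, 0, 1], [0, 2, 0, 0, 1], [0, 2, 0, 0, 1], [0, 2, 0, 0, 1], [0, 2, 0, 0, 1], [0, 2, 0, 0, 1], [0, 1.5, 0, 0, 1], [0, 0, 0, 0, 1]]]'

```text
time_s: 29.6
tool_pos: [0.5806, 0.0663, 0.0851]
tcp_rot: [-0.204, 3.135, 0.0]
contact_force: [-3.2, 0.3, 8.4]
grip_width: 0.0131
grasp_force: 32.6
```

```bash
python3 - <<'E'
from h import *
plan([*st(0,30),.081],97.35)
E
```

```text
t 29.6 tcp [0.5806 0.0663 0.0851] yaw 97.44 turn 0.002 shift [0.04 2.32 0.41] j6 -1.67
```

Request:
drive_tool --commands '[[[0, 0.6, -0.2, 0, 1], [0, 0.6, 0, 0, 1], [0, 0.5, 0, 0, 1], [0, 0.4, 0, 0, 1], [0, 0, 0, 0, 1]]]'

```text
time_s: 30.1
tool_pos: [0.578, 0.0858, 0.0853]
tcp_rot: [0.201, -3.135, -0.0]
contact_force: [4.6, 2.1, -12.8]
grip_width: 0.013
grasp_force: 31.7
```

Request:
drive_tool --commands '[[[0, 0.2, 0, 0, 1], [0, 0.2, 0, 0, 1], [0, 0, 0, 0, 1]]]'

```text
time_s: 30.4
tool_pos: [0.5778, 0.0874, 0.0853]
tcp_rot: [0.202, -3.135, 0.005]
contact_force: [6.0, -15.5, -13.2]
grip_width: 0.0132
grasp_force: 31.8
```

Cover is shut against its stop (travel 208.5 mm). Next I release and look at the lid from above.

Request:
drive_tool --commands '[[[0, 0, 0, 0, -0.3], [0, 0, 0, 0, -0.3], [0, 0, -4, 0, -0.3], [0, 0, -5, 0, -0.3], [0.3, 3, -3, 0, -0.3], [0.4, 4, 0, 0, -0.3], [0, 3, 0, 0, -0.3], [0, 0, 0, 0, -0.3], [0, 0, 0, 0, -0.3]]]'

```text
time_s: 31.3
tool_pos: [0.5577, 0.188, 0.2066]
tcp_rot: [-0.203, 3.135, -0.0]
contact_force: [0.3, 0.3, -1.2]
grip_width: 0.0559
grasp_force: 0.0
```

```bash
sed -i 's/^YS=.*/YS=np.radians(7.4); SO=np.array([.5816,.058])/' h.py; cat >> h.py <<'E'
def lid(p,zt):
    """dot and wing bar at wing-top height zt"""
    h=cv2.cvtColor(p["color"],cv2.COLOR_BGR2HSV); P=proj(p,[*st(0,180),zt])
    for r in eyes.spot_point("lid_wing",p)[:1]: print("wing",round(r["conf"],2),np.round(r["pixel"]),np.round(at(p,r["pixel"],zt-.010),4))
    m=((h[...,1]<60)&(h[...,2]>150)).astype(np.uint8)
    k,l,s,c=cv2.connectedComponentsWithStats(m)
    C=st(0,180)
    for i in range(1,k):
        w=at(p,c[i],zt)[:2]
        if 60<s[i,4]<900 and np.linalg.norm(w-C)<.04:
            d=w-C; a=np.degrees(np.arctan2(d[1],d[0])); print("dot",s[i],np.round(c[i],1),np.round(w,4),"r",round(np.linalg.norm(d)*1000,1),"yaw",round(a,1),"clock mod120",round((7.4-a)%120,1))
E
python3 - <<'E'
from h import *
p=eyes.camera("wrist");print(st(0,180),proj(p,[*st(0,180),.118]),monitor.sense()["tool_pos"])
lid(p,.118)
cv2.imwrite("pics/w6.png",p["color"])
E
```

```text
[0.55841679 0.23650081] [345.28369527 237.28970332] [0.55790058 0.18728118 0.2064743 ]
wing 0.71 [349. 233.] [0.5587 0.2412 0.108 ]
dot [342 206  11  11 101] [347.  210.9] [0.5393 0.234 ] r 19.3 yaw -172.5 clock mod120 59.9
```

View pics/w6.png

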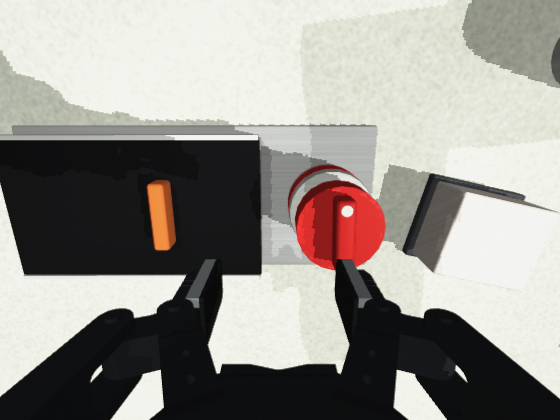

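The lid is at (341,225) with its dot at (347,211); the wing runs nearly along the station's x. Next I centre over it and measure the bar.

Request:
drive_tool --commands '[[[0, 2.4, 0, 0, -0.3], [0, 2.4, 0, 0, -0.3], [0, 0, 0, 0, -0.3], [0, 0, 0, 0, -0.3]]]'

```text
time_s: 31.8
tool_pos: [0.552, 0.2343, 0.2064]
tcp_rot: [0.201, -3.135, 0.0]
contact_force: [-0.1, -0.6, -0.1]
grip_width: 0.0555
grasp_force: 0.0
```

```bash
python3 - <<'E'
from h import *
p=eyes.camera("wrist");print(proj(p,[*st(0,180),.118]));plan([*st(0,180),.15],97.4)
lid(p,.118)
c=p["color"][130:330,180:380];cv2.imwrite("pics/w7.png",cv2.resize(c,(600,600),interpolation=cv2.INTER_CUBIC))
E
```

```text
[278.70992627 237.03908731]
t 31.9 tcp [0.5521 0.234  0.2064] yaw 97.3 turn -0.002 shift [-0.66  0.16  5.64] j6 -1.37
wing 0.95 [283. 231.] [0.5572 0.2396 0.108 ]
dot [273 205  11  11  99] [278.  210.3] [0.5392 0.2335] r 19.5 yaw -171.3 clock mod120 58.7
```

View pics/w7.png

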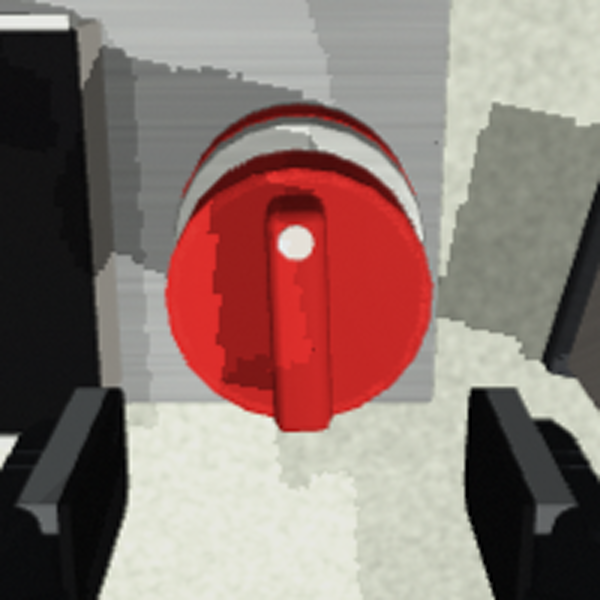

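```bash
python3 - <<'E'
from h import *
p=eyes.camera("wrist")
f=lambda u,v,z:at(p,(180+u/3,130+v/3),z)
N,F,D=f(296,203,.118),f(304,430,.118),f(295.5,243,.118)
print("bar",N,F,np.linalg.norm(N-F),"mid",(N+F)/2)
for a,b in((F,N),(F,D)):
    y=np.degrees(np.arctan2(*(b-a)[1::-1]));print("lid yaw",y,"clock",(7.4-y)%120)
L,Rr=f(166,292,.098),f(433,292,.098);print("disc dia",np.linalg.norm(L-Rr),(L+Rr)/2)
E
```

```text
bar [0.53042831 0.23246088 0.118     ] [0.58627782 0.24159505 0.118     ] 0.05659152268178213 mid [0.55835307 0.23702797 0.118     ]
lid yaw -170.71152705472304 clock 58.11152705472304
lid yaw -170.18497718960577 clock 57.58497718960578
disc dia 0.06772158778722509 [0.55829669 0.23701535 0.098     ]
```

Request:
drive_tool --commands '[[[0, 0, 0, -0.035, -0.3], [-0.6, 0.2, 2, 0, -0.3], [0, 0, 2, 0, -0.3], [0, 0, 1.5, 0, -0.3], [0, 0, 1, 0, -0.3], [0, 0, 0, 0, -0.3]]]'

```text
time_s: 32.55
tool_pos: [0.557, 0.2375, 0.1404]
tcp_rot: [0.255, -3.129, 0.001]
contact_force: [-0.2, -0.2, 0.2]
grip_width: 0.0555
grasp_force: 0.0
```

```bash
python3 - <<'E'
from h import *
plan([.5583,.237,.141],99.3)
E
```

```text
t 32.5 tcp [0.557  0.2375 0.1404] yaw 99.33 turn 0.001 shift [-0.12 -0.07 -0.06] j6 -1.41
```

Request:
drive_tool --commands '[[[-0.1, -0.05, -0.1, 0, -0.3], [0, 0, 0, 0, 1], [0, 0, 0, 0, 1], [0, 0, 0, 0, 1], [0, 0, 0, 0, 1], [0, 0, 0, 0, 1], [0, 0, 0, 0, 1]]]' --force 20

```text
time_s: 33.25
tool_pos: [0.5587, 0.2377, 0.1428]
tcp_rot: [-0.256, 3.13, 0.0]
contact_force: [0.5, 0.0, 3.2]
grip_width: 0.0128
grasp_force: 20.0
```

Request:
drive_tool --commands '[[[0, 0, 0, -0.087, 1], [0, 0, 0, -0.087, 1], [0, 0, 0, -0.087, 1], [0, 0, 0, -0.087, 1], [0, 0, 0, -0.087, 1], [0, 0, 0, -0.087, 1], [0, 0, 0, 0, 1]]]'

```text
time_s: 33.95
tool_pos: [0.5583, 0.2376, 0.1422]
tcp_rot: [1.057, -2.958, -0.0]
contact_force: [0.0, 0.3, -0.2]
grip_width: 0.0125
grasp_force: 19.5
```

Request:
drive_tool --commands '[[[0, 0, 0, 0, -0.3], [0, 0, 0, 0, -0.3], [0, 0, -3, 0, -0.3], [0, 0, -3.5, 0, -0.3], [0, 0, 0, 0, -0.3], [0, 0, 0, 0, -0.3]]]'

```text
time_s: 34.55
tool_pos: [0.5586, 0.2378, 0.208]
tcp_rot: [-1.053, 2.958, -0.0]
contact_force: [0.3, -0.7, -0.2]
grip_width: 0.0556
grasp_force: 0.0
```

```bash
python3 - <<'E'
from h import *
p=eyes.camera("wrist");plan([.5583,.237,.133])
lid(p,.1095)
m=cv2.inRange(cv2.cvtColor(p["color"],cv2.COLOR_BGR2HSV),(0,150,100),(6,255,255))
P=proj(p,[.5583,.237,.0895]);print(P)
x0,y0=int(P[0])-100,int(P[1])-100
c=p["color"][y0:y0+200,x0:x0+200];print(x0,y0);cv2.imwrite("pics/w8.png",cv2.resize(c,(600,600),interpolation=cv2.INTER_CUBIC))
E
```

```text
t 34.6 tcp [0.5582 0.2376 0.207 ] yaw 129.22 turn 0 shift [ 0.02 -0.05  7.4 ] j6 -1.93
wing 0.73 [277. 220.] [0.5601 0.2378 0.0995]
dot [271 192  10  10  88] [275.5 196.5] [0.5446 0.224 ] r 18.6 yaw -137.8 clock mod120 25.2
[277.58352123 213.65254638]
177 113
```

View pics/w8.png

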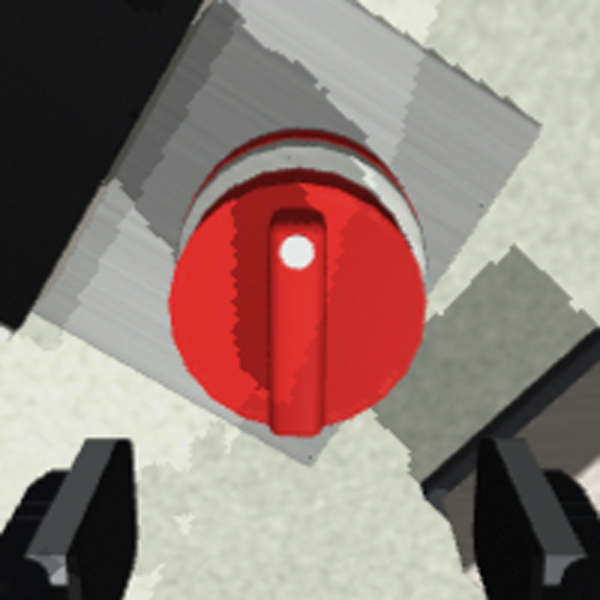

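The lid's disc is now 257 px wide, down from 267, which means it dropped about 9 mm; its pins are at the thread start, clock about 28. Next I regrip lower and screw clockwise.

Request:
drive_tool --commands '[[[0, 0, 2.5, 0, -0.3], [0, 0, 2.5, 0, -0.3], [0, 0, 1.6, 0, -0.3], [0, 0, 0.7, 0, -0.3], [0, 0, 0, 0, 1], [0, 0, 0, 0, 1], [0, 0, 0, 0, 1], [0, 0, 0, 0, 1], [0, 0, 0, 0, 1], [0, 0, 0, 0, 1]]]'

```text
time_s: 35.65
tool_pos: [0.5586, 0.2377, 0.1348]
tcp_rot: [-1.055, 2.959, -0.0]
contact_force: [-0.1, -0.7, 0.4]
grip_width: 0.0003
grasp_force: 0.0
```

Request:
drive_tool --commands '[[[0, 0, 0, 0.1, 1], [0, 0, 0, 0.1, 1], [0, 0, 0.03, 0.1, 1], [0, 0, 0.03, 0.1, 1], [0, 0, 0.03, 0.1, 1], [0, 0, 0.03, 0.1, 1], [0, 0, 0.03, 0.1, 1], [0, 0, 0.03, 0.1, 1], [0, 0, 0.03, 0.1, 1], [0, 0, 0, 0, 1]]]'

```text
time_s: 36.65
tool_pos: [0.5596, 0.238, 0.134]
tcp_rot: [0.342, 3.12, 0.002]
contact_force: [-0.4, -0.3, 10.5]
grip_width: 0.0001
grasp_force: 5.1
```

```bash
python3 - <<'E'
from h import *
plan([.5583,.237,.133]);s=monitor.sense();print(s["torque"],s["contact_force"])
E
```

```text
t 36.6 tcp [0.5596 0.238  0.134 ] yaw 77.5 turn 0 shift [ 0.1  -0.13  0.1 ] j6 -1.03
[-0.03547667  0.08030306 -0.01687457] [-0.4434346  -0.3111099  10.47606663]
```

The fingers closed on nothing just above the wing, so the tips really are only 25 mm ahead. I open, back off and check the lid.

Request:
drive_tool --commands '[[[0, 0, -2.5, 0, -0.3], [0, 0, -2.5, 0, -0.3], [0, 0, -2.4, 0, -0.3], [0, 0, 0, 0, -0.3], [0, 0, 0, 0, -0.3]]]'

```text
time_s: 37.15
tool_pos: [0.5585, 0.2377, 0.2065]
tcp_rot: [0.337, 3.123, 0.0]
contact_force: [-0.7, -0.0, 0.1]
grip_width: 0.0552
grasp_force: 0.0
```

```bash
python3 - <<'E'
from h import *
p=eyes.camera("wrist");plan([.5583,.237,.117])
lid(p,.1095)
P=proj(p,[.5583,.237,.0895]);print(P)
x0,y0=int(P[0])-100,int(P[1])-100
c=p["color"][y0:y0+200,x0:x0+200];print(x0,y0);cv2.imwrite("pics/w9.png",cv2.resize(c,(600,600),interpolation=cv2.INTER_CUBIC))
E
```

```text
t 37.2 tcp [0.5582 0.2375 0.2057] yaw 77.69 turn 0 shift [-0.03 -0.05  8.87] j6 -1.03
wing 0.96 [279. 220.] [0.559  0.2395 0.0995]
dot [249 205  10  11  88] [253.5 210.3] [0.5446 0.2242] r 18.5 yaw -138.3 clock mod120 25.7
dot [227 228  12  10  68] [232.  232.4] [0.5575 0.205 ] r 31.5 yaw -91.7 clock mod120 99.1
[275.43840207 216.17732824]
175 116
```

View pics/w9.png

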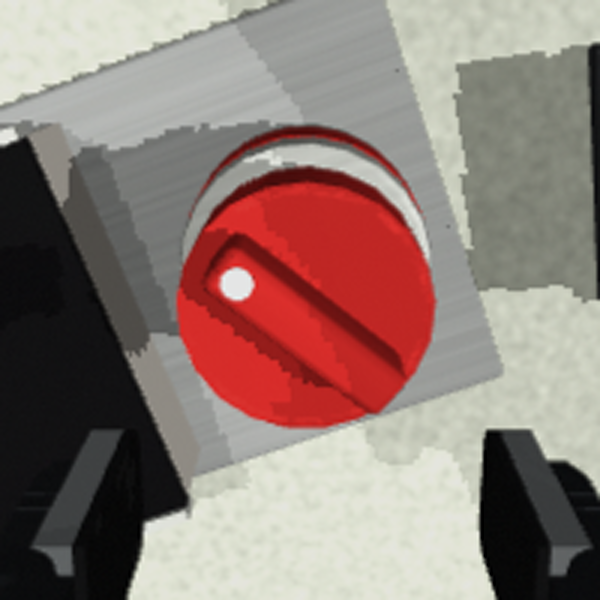

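The lid is unmoved: dropped, dot at (236,284), still at the thread start. I turn back in line with the wing and grip 17 mm lower.

Request:
drive_tool --commands '[[[0, 0, 0, -0.13, -0.3], [0, 0, 0, -0.13, -0.3], [0, 0, 0, -0.13, -0.3], [0, 0, 0, -0.13, -0.3], [0, 0, 0, -0.13, -0.3], [0, 0, 0, -0.13, -0.3], [0, 0, 0, -0.12, -0.3], [0, 0, 2.5, 0, -0.3], [0, 0, 2.5, 0, -0.3], [0, 0, 2, 0, -0.3], [0, 0, 1, 0, -0.3], [0, 0, 0, 0, -0.3]]]'

```text
time_s: 38.45
tool_pos: [0.5577, 0.2374, 0.1247]
tcp_rot: [1.054, -2.956, -0.0]
contact_force: [0.3, 0.7, -0.8]
grip_width: 0.0551
grasp_force: 0.0
```

```bash
python3 - <<'E'
from h import *
plan([.5583,.237,.118],129.3)
E
```

```text
t 38.5 tcp [0.5577 0.2374 0.1247] yaw 129.26 turn -0.001 shift [-0.02 -0.07  0.67] j6 -1.93
```

Request:
drive_tool --commands '[[[0, -0.05, 0.6, 0, -0.3], [0, 0, 0, 0, 0.4], [0, 0, 0, 0, 0.8], [0, 0, 0, 0, 1], [0, 0, 0, 0, 1], [0, 0, 0, 0, 1], [0, 0, 0, 0, 1], [0, 0, 0, 0, 1]]]' --force 30

```text
time_s: 39.25
tool_pos: [0.5591, 0.2374, 0.1209]
tcp_rot: [-1.055, 2.958, -0.0]
contact_force: [0.8, 0.5, 4.9]
grip_width: 0.0131
grasp_force: 35.7
```

Request:
drive_tool --commands '[[[0, 0, 0, 0.1, 1], [0, 0, 0, 0.1, 1], [0, 0, 0, 0.1, 1], [0, 0, 0.03, 0.1, 1], [0, 0, 0.03, 0.1, 1], [0, 0, 0.03, 0.1, 1], [0, 0, 0.03, 0.1, 1], [0, 0, 0.03, 0.1, 1], [0, 0, 0.03, 0.1, 1], [0, 0, 0.03, 0.1, 1], [0, 0, 0, 0, 1]]]'

```text
time_s: 40.35
tool_pos: [0.5591, 0.2374, 0.1186]
tcp_rot: [0.497, 3.101, 0.001]
contact_force: [1.0, 0.3, 5.1]
grip_width: 0.0131
grasp_force: 35.7
```

```bash
python3 - <<'E'
from h import *
plan([.5583,.237,.118]);s=monitor.sense();print(s["torque"],s["contact_force"],s["grip_width"])
E
```

```text
t 40.4 tcp [0.5591 0.2374 0.1186] yaw 71.79 turn 0 shift [ 0.06 -0.06  0.06] j6 -0.93
[-0.01903403 -0.08280843 -0.14288737] [1.04901622 0.29646906 5.1281289 ] 0.013145826383629877
```

Turned 57°, and the lid is following and sinking. Next comes the rest, to the stop.

Request:
drive_tool --commands '[[[0, 0, 0.04, 0.1, 1], [0, 0, 0.04, 0.1, 1], [0, 0, 0.03, 0.1, 1], [0, 0, 0.03, 0.1, 1], [0, 0, 0, 0.06, 1], [0, 0, 0, 0, 1]]]'

```text
time_s: 40.95
tool_pos: [0.559, 0.2373, 0.1172]
tcp_rot: [1.187, 2.908, 0.0]
contact_force: [0.9, -0.1, 4.8]
grip_width: 0.0129
grasp_force: 35.7
```

```bash
python3 - <<'E'
from h import *
plan([.5583,.237,.118]);s=monitor.sense();print(s["torque"],s["contact_force"],s["grip_width"])
E
```

```text
t 41.0 tcp [0.559  0.2373 0.1172] yaw 45.59 turn 0 shift [ 0.03 -0.07 -0.08] j6 -0.47
[-0.16019831 -0.08117873 -0.09326363] [ 0.94435569 -0.14142342  4.78696606] 0.012884285105080951
```

Request:
drive_tool --commands '[[[0, 0, 0, 0.04, 1], [0, 0, 0, 0.04, 1], [0, 0, 0, 0, 1]]]'

```text
time_s: 41.25
tool_pos: [0.5591, 0.237, 0.1172]
tcp_rot: [1.299, 2.86, -0.001]
contact_force: [0.5, -2.4, 5.0]
grip_width: 0.013
grasp_force: 37.2
```

```bash
python3 - <<'E'
from h import *
plan([.5583,.237,.118]);s=monitor.sense();print(s["torque"],s["contact_force"],s["grip_width"])
E
```

```text
t 41.2 tcp [0.5591 0.237  0.1172] yaw 41.16 turn 0 shift [ 0.05 -0.06 -0.08] j6 -0.39
[-0.43683057 -0.02116148  0.61570157] [ 0.47483336 -2.36792526  4.95718238] 0.012963008992950746
```

Request:
drive_tool --commands '[[[0, 0, 0, 0.03, 1], [0, 0, 0, 0, 1], [0, 0, 0, 0, -0.3], [0, 0, 0, 0, -0.3], [0, 0, -3, 0, -0.3], [0, 0, -4, 0, -0.3], [0, 0, -3, 0, -0.3], [0, 0, 0, 0, -0.3], [0, 0, 0, 0, -0.3]]]'

```text
time_s: 42.15
tool_pos: [0.5587, 0.2373, 0.2168]
tcp_rot: [1.344, 2.839, 0.0]
contact_force: [-0.2, 0.7, -0.7]
grip_width: 0.0554
grasp_force: 0.0
```

```bash
python3 - <<'E'
from h import *
p=eyes.camera("wrist");plan([.5583,.237,.208])
lid(p,.106)
P=proj(p,[.5583,.237,.086])
x0,y0=int(P[0])-100,int(P[1])-100
c=p["color"][y0:y0+200,x0:x0+200];a=cv2.resize(c,(400,400),interpolation=cv2.INTER_CUBIC)
q=eyes.camera("top")["color"][150:300,130:330];b=cv2.resize(q,(400,300),interpolation=cv2.INTER_CUBIC)
im=np.zeros((400,800,3),np.uint8);im[:,:400]=a;im[:300,400:]=b;cv2.imwrite("pics/w10.png",im)
E
```

```text
t 42.2 tcp [0.5583 0.2372 0.2158] yaw 39.33 turn 0 shift [-0.01 -0.01  0.78] j6 -0.36
wing 0.76 [280. 216.] [0.5609 0.2389 0.096 ]
dot [241 163  77  40 393] [283.5 173.7] [0.5403 0.2684] r 36.7 yaw 119.6 clock mod120 7.8
dot [271 190  10  10  81] [275.4 194.3] [0.5455 0.2527] r 20.7 yaw 128.6 clock mod120 118.8
```

View pics/w10.png

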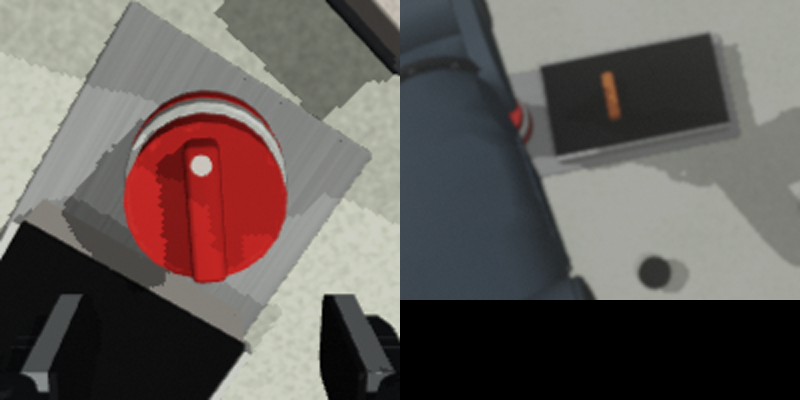

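The lid is home (torque rose at about 90°, dot at (201,166)) and the cover looks shut. One last numeric check before handing in.

```bash
python3 - <<'E'
from h import *
p=eyes.camera("top")
for r in pots(p,z=.071,mn=100).get("pot1",[]):
    if .5<r[3][0]<.65 and abs(r[3][1])<.3: print("grip now",r[3],"expected shut",st(0,30))
print(ctrl.job_done())
E
```

```text
grip now [0.5761 0.087  0.071 ] expected shut [0.57773613 0.08775013]
the job is handed in; nothing more can be done
None
```

The job is handed in at about 42 s: all four pots are upright in the box, the cover is shut against its stop, and the cheese lid was turned back until it dropped, then screwed on to its stop.

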